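Feel for the release notch and let the hold-down strap go

TASK

Free the rods clamped on the steel block: put a fingertip on the dark steel rail along the block's near edge, at its brass-marked end, feel along the rail's top for the hidden release notch, then press the catch at the bottom of the notch fully in so that the hold-down strap lifts and stays up, and take the hand away. Nothing needs picking up: do not touch the strap, and leave the hammer, the brass drift and the blue tin where they stand.

Things in the scene. Friction and masses are not known exactly. Their poses are not given: they have to be found in the camera images.
- block: Fixed work-holding block: timber plinth 160 x 300 x 30 mm (x, y, z) under a dark steel block with cream tape, 140 x 260 mm, top at z = 78. Origin: centre of the underside. x points from rail to strap, y along the rail to its brass end. The rail is a bar along y at x = -45, its top at z = 104. Brass cheeks flank it at y = 122, 6 mm below its top. 8 mm rods lie along y at x = 10 to 49, top z = 86.
- rail_start (a point): On the centre line of the rail's top, near its brass-marked end: begin here, within 15 mm. The rail is a dark steel bar 22 mm wide, flat on top, 26 mm proud of the block and free on both sides. It is locked hard, is solid at this point and may stick out of either end of the block.
- rail_end (a point): On the centre line of the rail's top near its other end, 210 mm from rail_start; always solid here. The one notch is somewhere on the line between: a gap 46 mm long through the rail's whole width, open to both sides; its middle is 45 to 165 mm from rail_start.
- catch (a joint): Travel of the catch in m: 0 out, 0.008 fully in. It is a flat steel bar 20 mm wide inside the rail, bare only at the bottom of the notch: its top is 10 mm below the rail's top when out, 18 mm when in. Pressed straight down it takes 6 to 10 N, has no spring and stays where it is left. As it goes in it lifts the strap.
- strap: Steel hold-down strap 66 x 30 x 6 mm over the rods; origin on its hinge at the far side of the block, 92 mm above the bench. It reaches from there towards the rail, ending 30 mm short of it. z axis upright while clamped, tipped up by 0.36 rad when the catch is fully in. Not to be touched.
- hammer: Hammer with a yellow head and a dark handle, 260 mm long, lying beyond the block, roughly along its y. Leave alone.
- drift: Brass drift standing upright on the bench in front of the rail, diameter 22 mm, 85 mm tall, origin at the centre of its underside. Leave alone.
- tin: Blue closed tin standing near the block's brass-marked end, diameter 64 mm, 80 mm tall, origin at the centre of its underside. Leave alone.

How it is judged:
By the outcome, as a careful person would: the job done as asked, in the order asked, and still so for the second after the job is handed in, with the robot touching nothing.
It also fails if it takes over 58 s, if anything falls off the work surface, if the arm or the gripper's body presses on something with over 40 N, if the wrist force passes 120 N, or if a joint passes its speed limit or range.

ROBOT

A 7-joint arm with a two-finger parallel gripper is mounted at the origin on the work surface. World frame = base frame: x ahead of the robot, y to its left, z up, the work surface at z = 0. Lengths are in m, angles in rad, forces in N, time in s.
With the tool pointing down it reaches from about 0.425 to 0.925 m from the base axis. Payload 6.8 kg.
Tool frame: the origin (TCP) lies midway between the tips of the shut fingers; the grasp point (between the pads) lies 19 mm behind it; z points along the fingers, x is the direction in which the jaws open and shut, and the axes are right-handed (so a half turn about z gives the same grasp; the last joint's range is limited). The gripper opens to 85 mm and grips with 20 to 120 N. Pads are 22 mm wide; open, the fingers measure 114 mm over their backs; the gripper's body (76 mm by 85 mm) begins 54 mm behind the grasp point. The pads swing forward as they close: fully open they stand 13 mm farther back than shut.
Start: joints at [0.992, 0.477, 0.022, 1.555, -0.011, 1.109, -0.083], TCP at [0.306, -0.602, 0.231] pointing down, gripper open.
Joint ranges: [-2.96, 2.96], [-0.34, 2.1], [-1.41, 1.46], [0.24, 2.44], [-1.37, 4.51], [0.17, 1.92], [-2.96, 2.96]. Speed limits (rad/s): [2.39, 2.39, 3.14, 3.14, 3.14, 3.14, 3.14].

INTERFACE

Orientations are given as a unit quaternion [w, x, y, z].
In Python, from station import bot gives the robot as it stands.
- The arm moves only by the tool step_arm, never from a script. Its argument "increments" is a list of rows, each a list of 7 numbers: the shift along the tool's x, y, z in cm, then the turn, a rotation vector about the tool's x, y, z in degrees, then the closure, from 0 (fully open) to 1 (shut). A call has 1 to 20 rows; each row shifts and turns the commanded pose from where the row before left it, along the tool's axes as they then stand; what a row does not reach is not made up. A row lasts 1/10 s, in which the tool goes at most 50 mm and 8.59 degrees, less where a joint would pass 70% of its speed; a pose out of reach is approached as far as the arm can. A call is refused whole if a number of a shift passes 5 or a number of a turn 8.59, either way. A call with a gripper value outside its range is refused whole. The fingers move at their own pace and stop on an object; "squeeze" is the grip in N (left out, the last holds). Time passes only in rows, so rows that do not move let the fingers close. It gives the time, the measured TCP pose, the force and the opening at its end, in the units of the state.
- bot.get_obs(): the state, without advancing time (a new reading comes with each control period).
- bot.read_camera(name): name is "side" or "top"; returns a dict with "pixels" (420x560x3 uint8, red, green, blue), "vertical_fov" (degrees; the focal length in pixels is half the picture's height over the tangent of half this angle, whatever the lens; pixels are square), "cx", "cy" (the principal point, pixels), "k1" (the pictures are not rectified: a ray, as slopes to the right and down, at radius r is drawn at 1 + k1 r^2 times it, then the intrinsics apply), "camera_from_world" (4x4, takes a point from world to camera coordinates). Camera axes: x right, y down, z forward; pixel columns grow to the right and rows downward; lengths in m; the calibration is good to about 2 mm. A picture is of the moment at which its call begins. There is no depth.
- bot.hand_in(): hands the job in, once; it reports no verdict.
Trained networks look in a picture, given as the dict that the camera call returned (one of the last four; its "shot" number tells which), for a name from the list of things; names that differ only in an ending like _2 or _b are one class to them, and where a whole thing is asked for, a point or a joint stands for the part that bears it (a point fixed in the world has none). Each returns a list of dicts, best first, with "score" (0 to 1); they miss things now and then, are a little off and sometimes report something else, mostly with a low value. They report only what shows in the picture. A call takes as long as a camera call.
- bot.find_in(picture, query): "point" ([column, row] in pixels, amid what is visible of it).
- bot.cut_out(picture, query): "pixels" (420x560 bool, what is visible of it) and "point" ([column, row] in pixels, amid what is visible of it).
- bot.pinpoint(picture, query): "point" ([column, row] in pixels: a listed point, or the origin of a listed thing).
The state is a dict: "t": time; "q": joint angles; "joint_vel": joint speeds; "joint_torque": joint torques, N m; "eef_pos": TCP position; "tool_rot": TCP orientation; "contact_force": force on the tool from outside, world axes, zero at the start; "torque": the same for the moment, N m; "gripper_width": opening from 0.0 (shut) to 1.0 (fully open).
Only numpy, scipy, OpenCV 4.12 (cv2) and the standard library are available. Lean on these libraries where they do the work, as an engineer would, in place of code of your own. Each camera call takes 0.05 s, during which the arm holds its last target.

## Working session

There is one attempt and no reset: what is moved stays moved. The work goes in short steps, Python scripts to look and compute and a tool call to move; the robot and the scene stay as the last step left them, time stands still between calls to the robot, and variables do not carry over. Pictures are saved under pics/ and viewed, and the job is handed in when it is done.

Besides the shell and the picture viewer there is one more tool, called as name(argument=value, ...) on one line, values as JSON. step_arm: Moves the arm, as the interface text tells. Its arguments: {"type":"object","properties":{"increments":{"type":"array"},"squeeze":{"type":"number"}},"required":["increments"]}

```bash
mkdir -p pics; ls; cat > h.py <<'E'
import numpy as np, cv2
from station import bot
def cal(p):
    f=p["pixels"].shape[0]/2/np.tan(np.radians(p["vertical_fov"])/2)
    return f,p["cx"],p["cy"],p["k1"],np.array(p["camera_from_world"])
def ray(p,uv):
    f,cx,cy,k1,T=cal(p)
    d=np.array([(uv[0]-cx)/f,(uv[1]-cy)/f]); s=d.copy()
    for _ in range(50): s=d/(1+k1*(s@s))
    R=T[:3,:3]; o=-R.T@T[:3,3]
    return o,R.T@np.array([s[0],s[1],1])
def atz(p,uv,z):
    o,d=ray(p,uv); return o+d*(z-o[2])/d[2]
def proj(p,X):
    f,cx,cy,k1,T=cal(p); c=T[:3,:3]@np.array(X)+T[:3,3]; s=c[:2]/c[2]; s=s*(1+k1*(s@s))
    return s*f+[cx,cy]
def save(p,n): cv2.imwrite("pics/"+n,cv2.cvtColor(p["pixels"],cv2.COLOR_RGB2BGR))
def tri(a,ua,b,ub):
    o1,d1=ray(a,ua);o2,d2=ray(b,ub)
    d1/=np.linalg.norm(d1);d2/=np.linalg.norm(d2)
    A=np.c_[d1,-d2];t=np.linalg.lstsq(A,o2-o1,rcond=None)[0]
    p,q=o1+t[0]*d1,o2+t[1]*d2
    return (p+q)/2,np.linalg.norm(p-q)
E
python3 - <<'E'
from h import *
np.set_printoptions(precision=4,suppress=True)
o=bot.get_obs(); print({k:np.round(v,3) for k,v in o.items()})
P={n:bot.read_camera(n) for n in("top","side")}
for n,p in P.items():
    save(p,n+"0.png")
    for q in["rail_start","rail_end","block","strap","drift","tin","catch","hammer"]:
        r=bot.pinpoint(p,q)
        print(n,q,[(np.round(x["point"],1),round(x["score"],2)) for x in r[:3]])
        if r:
            z={"rail_start":.104,"rail_end":.104,"strap":.092,"catch":.094}.get(q,0)
            print("   ",atz(p,r[0]["point"],z))
E
```

```text
pics
{'t': np.float64(0.0), 'q': array([ 0.992,  0.478,  0.022,  1.556, -0.012,  1.109, -0.083]), 'joint_vel': array([ 0.001, -0.   , -0.001, -0.   ,  0.001, -0.001,  0.001]), 'joint_torque': array([ -0.   , -59.644,   1.608, -28.12 ,   0.013,   0.009,  -0.   ]), 'eef_pos': array([ 0.306, -0.601,  0.23 ]), 'tool_rot': array([-0.   ,  0.853, -0.523, -0.001]), 'contact_force': array([ 0.312, -0.771,  0.099]), 'torque': array([ 0.012, -0.037,  0.026]), 'gripper_width': np.float64(0.997)}
top rail_start [(array([344.4, 255.2]), 0.97)]
    [ 0.5144 -0.0161  0.104 ]
top rail_end [(array([444., 220.]), 0.91)]
    [ 0.5789 -0.2163  0.104 ]
top block [(array([378.7, 222.4]), 0.93)]
    [ 0.5853 -0.1126  0.    ]
top strap [(array([370.2, 184.5]), 0.67)]
    [ 0.6559 -0.0767  0.092 ]
top drift [(array([395.3, 280.9]), 0.72)]
    [ 0.4554 -0.1422  0.    ]
top tin [(array([272.9, 227.3]), 0.98)]
    [0.5802 0.1244 0.    ]Traceback (most recent call last):
  File "<stdin>", line 8, in <module>
ValueError: it knows: block, drift, hammer, rail_end, rail_start, strap, tin
```

```bash

python3 - <<'E'
from h import *
np.set_printoptions(precision=4,suppress=True)
P={n:bot.read_camera(n) for n in("top","side")}
R={}
for n,p in P.items():
    save(p,n+"1.png")
    for q in["rail_start","rail_end","block","strap","drift","tin","hammer"]:
        r=bot.pinpoint(p,q)
        if r: R[n,q]=r[0]["point"]; print(n,q,np.round(r[0]["point"]),round(r[0]["score"],2))
for q in["rail_start","rail_end","block","strap","drift","tin","hammer"]:
    if ("top",q) in R and ("side",q) in R: print(q,*tri(P["top"],R["top",q],P["side"],R["side",q]))
for n in P: print(n, ray(P[n],(280,210)))
E
```

```text
top rail_start [344. 252.] 0.69
top rail_end [445. 222.] 0.67
top block [376. 220.] 0.94
top strap [374. 185.] 0.76
top drift [396. 279.] 0.68
top tin [274. 227.] 0.85
top hammer [349. 142.] 0.91
side rail_start [228. 269.] 0.64
side rail_end [282. 388.] 0.77
side block [282. 344.] 0.9
side strap [320. 300.] 0.67
side drift [199. 385.] 0.79
side tin [258. 239.] 0.73
side hammer [380. 306.] 0.62
rail_start [ 0.5215 -0.0151  0.1091] 0.0032951720058848797
rail_end [ 0.5739 -0.2152  0.1116] 0.0012924578657067924
block [ 0.5914 -0.1045  0.0099] 0.004936817734757173
strap [ 0.6549 -0.0838  0.0945] 0.0005367645160569148
drift [ 0.4585 -0.1464 -0.004 ] 0.002668043359805445
tin [0.5823 0.1216 0.0048] 0.00416679975323866
hammer [ 0.7748 -0.0555 -0.0018] 0.0037489675891578863
top (array([0.5153, 0.1132, 0.9092]), array([ 0.113 , -0.0062, -0.9937]))
side (array([ 0.5345, -0.435 ,  0.6845]), array([ 0.1129,  0.674 , -0.7305]))
```

View pics/top0.png

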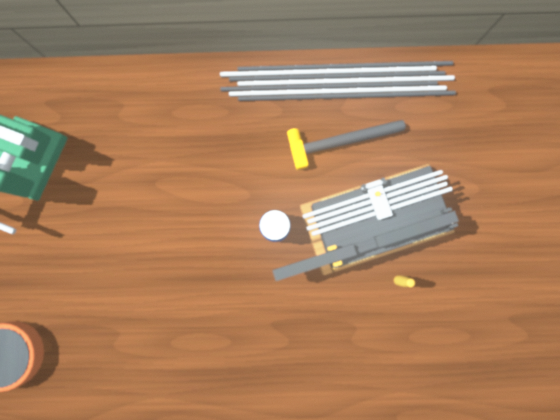

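View pics/side1.png

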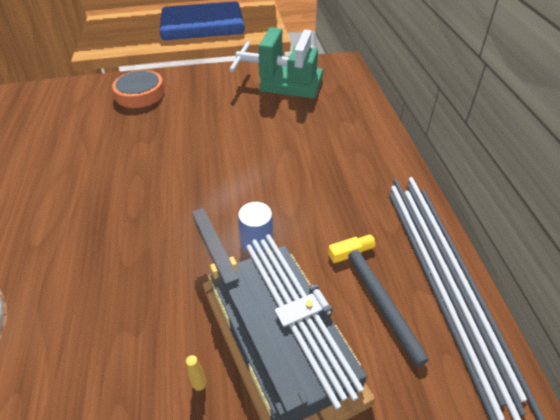

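The top view shows the rail running from about (275,275) to (457,220), with the brass cheeks near (335,255). The drift is at (404,282), the tin at (275,226) and the strap at (379,198). I'll zoom in on the rail.

```bash

python3 - <<'E'
from h import *
im=cv2.imread("pics/top0.png")[150:300,260:470]
cv2.imwrite("pics/ztop.png",cv2.resize(im,None,fx=3.8,fy=3.8,interpolation=cv2.INTER_CUBIC))
im=cv2.imread("pics/side1.png")[190:420,170:400]
im=cv2.convertScaleAbs(im,alpha=1.6,beta=10)
cv2.imwrite("pics/zside.png",cv2.resize(im,None,fx=2.6,fy=2.6,interpolation=cv2.INTER_CUBIC))
E
```

```text
(no output)
```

View pics/ztop.png

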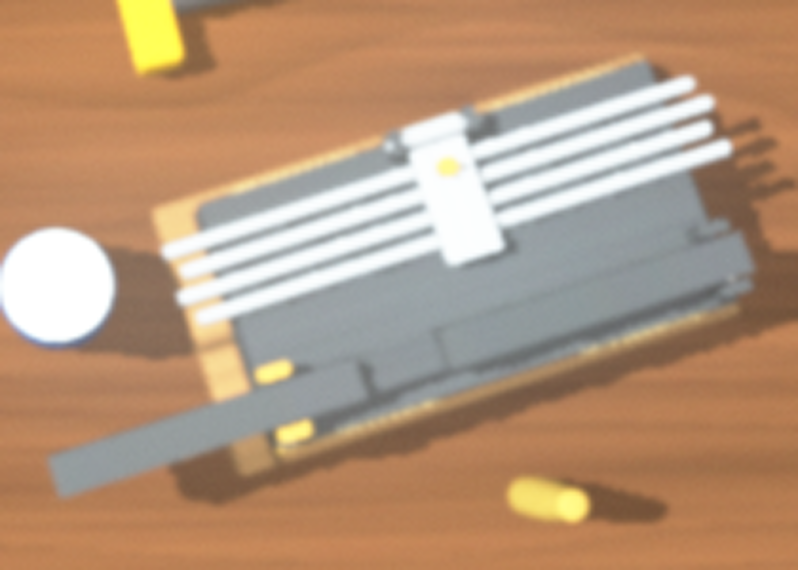

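View pics/zside.png

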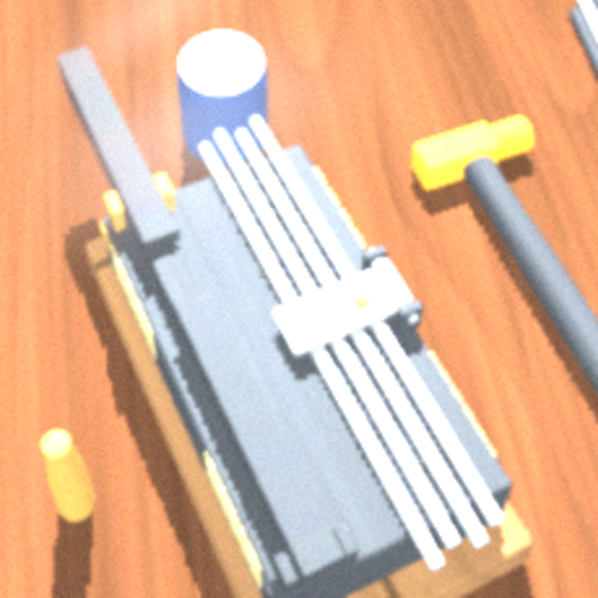

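```bash

python3 - <<'E'
from h import *
np.set_printoptions(precision=4,suppress=True)
p=bot.read_camera("top"); s=bot.read_camera("side")
Z=lambda u:np.array(u)/3.8+[260,150]-[.37,.37]
S=lambda u:np.array(u)/2.6+[170,190]-[.3,.3]
A=atz(p,Z((56,478)),.104);B=atz(p,Z((747,251)),.104)
d=(B-A)/np.linalg.norm(B-A);print("rail",A,B,d,np.degrees(np.arctan2(d[1],d[0])))
for n,u,z in[("c1",(274,372),.098),("c2",(295,432),.098),("n1",(366,380),.104),("n1b",(357,362),.104),("n2",(440,330),.104),("n2b",(450,368),.104)]:
    X=atz(p,Z(u),z);print(n,X,(X-A)@d)
A2=atz(s,S((76,53)),.104);B2=atz(s,S((158,237)),.104);d2=(B2-A2)/np.linalg.norm(B2-A2)
print("side",A2,B2,d2,np.degrees(np.arctan2(d2[1],d2[0])),(A2-A)@d,(B2-A)@d)
n=np.array([-d[1],d[0],0]);print("offsets",(A2-A)@n,(B2-A)@n)
for k in range(3):
  for q in("rail_start","rail_end"):
    t=bot.pinpoint(p,q);u=bot.pinpoint(s,q)
    if t and u:
        x=atz(p,t[0]["point"],.104);y=atz(s,u[0]["point"],.104);print(q,x,y,(x-A)@d,(y-A)@d,(x-A)@n,(y-A)@n)
  p=bot.read_camera("top"); s=bot.read_camera("side")
E
```

```text
rail [0.4784 0.1224 0.104 ] [ 0.5868 -0.2411  0.104 ] [ 0.2857 -0.9583  0.    ] -73.39731122886757
c1 [0.5301 0.0074 0.098 ] 0.125007235373039
c2 [ 0.4988 -0.0023  0.098 ] 0.12531887896349067
n1 [ 0.5247 -0.0392  0.104 ] 0.168150161130744
n1b [ 0.5341 -0.035   0.104 ] 0.16678716143965486
n2 [ 0.5496 -0.0788  0.104 ] 0.21321523701885756
n2b [ 0.5299 -0.083   0.104 ] 0.21153261131674028
side [0.4823 0.123  0.104 ] [ 0.5247 -0.0349  0.104 ] [ 0.2594 -0.9658  0.    ] -74.96287410262748 0.0005432892086385461 0.16404447450108597
offsets 0.003862498837424629 -0.0006061568053178115
rail_start [ 0.5233 -0.0137  0.104 ] [ 0.5196 -0.0129  0.104 ] 0.1432673533686877 0.1414749706862021 0.004067035310796703 0.0007783668292177989
rail_end [ 0.5812 -0.2171  0.104 ] [ 0.5752 -0.2142  0.104 ] 0.3547120742437434 0.350217280298475 0.0014939303749850002 -0.003461616827195199
rail_start [ 0.5194 -0.0192  0.104 ] [ 0.5187 -0.0128  0.104 ] 0.14746897002570478 0.14106902982225447 -0.0012057616068950614 -7.615267878898434e-05
rail_end [ 0.5761 -0.2219  0.104 ] [ 0.5758 -0.2128  0.104 ] 0.35784104310706716 0.3490773496081283 -0.00475428675070569 -0.002473297561323611
rail_start [ 0.5229 -0.0129  0.104 ] [ 0.5219 -0.0104  0.104 ] 0.1423918287401342 0.1396593800237533 0.003939901482319662 0.0036822104246335783
rail_end [ 0.5749 -0.2146  0.104 ] [ 0.5751 -0.2117  0.104 ] 0.35057383422604377 0.34785004092248784 -0.003851396852459378 -0.0028845060712652153
```

The notch shows in the top view about 45 mm along from rail_start. I'll shut the fingers, turn the jaw axis along the rail (about 11°) and move above rail_start.

step_arm(increments=[[0, 0, 0, 0, 0, 5.7, 1], [0, 0, 0, 0, 0, 5.7, 1], [-2.5, -0.2, 0, 0, 0, 0, 1], [-3, -0.3, 0, 0, 0, 0, 1], [-3, -0.3, 0, 0, 0, 0, 1], [-3, -0.3, 0, 0, 0, 0, 1], [-3, -0.3, 0, 0, 0, 0, 1], [-3, -0.3, 0, 0, 0, 0, 1], [-3, -0.3, 0, 0, 0, 0, 1], [-3, -0.3, 0, 0, 0, 0, 1], [-3, -0.3, 0, 0, 0, 0, 1], [-3, -0.3, 0, 0, 0, 0, 1], [-3, -0.3, 0, 0, 0, 0, 1], [-3, -0.3, 0, 0, 0, 0, 1], [-3, -0.3, 0, 0, 0, 0, 1], [-3, -0.3, 0, 0, 0, 0, 1], [-3, -0.3, 0, 0, 0, 0, 1], [-3, -0.3, 0, 0, 0, 0, 1], [0, 0, 0, 0, 0, 0, 1], [0, 0, 0, 0, 0, 0, 1]])

```text
t: 4.2
eef_pos: [0.2241, -0.1315, 0.2316]
tool_rot: [0.0, 0.797, -0.604, 0.001]
contact_force: [0.4, 0.2, 0.4]
gripper_width: -0.001
```

```bash
cat > st.py <<'E'
from h import *
np.set_printoptions(precision=4,suppress=True)
from scipy.spatial.transform import Rotation as R
def st():
    o=bot.get_obs(); q=o["tool_rot"]; M=R.from_quat([q[1],q[2],q[3],q[0]]).as_matrix()
    print(round(float(o["t"]),2),o["eef_pos"],"F",o["contact_force"],"w",o["gripper_width"],"M",M.round(3).tolist())
    return o,M
def go(t):
    o,M=st(); print("tool cm",M.T@(np.array(t)-o["eef_pos"])*100)
E
python3 -c "
from st import *
go([.5205,-.0135,.125])"
```

```text
4.2 [ 0.2241 -0.1315  0.2316] F [0.4483 0.1624 0.4401] w -0.0008362176220405197 M [[0.27, -0.963, 0.001], [-0.963, -0.27, -0.001], [0.002, -0.001, -1.0]]
tool cm [ -3.3907 -31.714   10.6849]
```

step_arm(increments=[[-0.3, -2.5, 0, 0, 0, 0, 1], [-0.3, -2.5, 0, 0, 0, 0, 1], [-0.3, -2.5, 0, 0, 0, 0, 1], [-0.3, -2.5, 0, 0, 0, 0, 1], [-0.3, -2.5, 0, 0, 0, 0, 1], [-0.3, -2.5, 0, 0, 0, 0, 1], [-0.3, -2.5, 0, 0, 0, 0, 1], [-0.3, -2.5, 0, 0, 0, 0, 1], [-0.3, -2.5, 0, 0, 0, 0, 1], [-0.3, -2.5, 0, 0, 0, 0, 1], [-0.3, -2.5, 0, 0, 0, 0, 1], [-0.1, -2.5, 0, 0, 0, 0, 1], [0, -1.7, 0, 0, 0, 0, 1], [0, 0, 1.5, 0, 0, 0, 1], [0, 0, 1.5, 0, 0, 0, 1], [0, 0, 1.5, 0, 0, 0, 1], [0, 0, 1.5, 0, 0, 0, 1], [0, 0, 1.5, 0, 0, 0, 1], [0, 0, 0, 0, 0, 0, 1], [0, 0, 0, 0, 0, 0, 1]])

```text
t: 6.2
eef_pos: [0.5206, -0.0143, 0.1561]
tool_rot: [0.0, 0.796, -0.605, -0.0]
contact_force: [0.1, -1.1, -0.0]
gripper_width: -0.002
```

```bash
python3 -c "
from st import *
go([.5205,-.0135,.108])
for n in ('top','side'):
    p=bot.read_camera(n); save(p,n+'2.png')
    print(proj(p,bot.get_obs()['eef_pos']))
    im=p['pixels'][:,:,::-1]; im=im[180:330,250:450] if n=='top' else im[180:380,150:350]
    cv2.imwrite('pics/z%s2.png'%n,cv2.resize(im,None,fx=3,fy=3,interpolation=cv2.INTER_CUBIC))
"
```

```text
6.2 [ 0.5206 -0.0143  0.1561] F [ 0.1069 -1.1203 -0.0175] w -0.0018176404659336202 M [[0.267, -0.964, -0.001], [-0.964, -0.267, 0.0], [-0.0, 0.001, -1.0]]
tool cm [-0.0814 -0.0157  4.8094]
[347.7618 251.5987]
[223.9952 249.22  ]
```

View pics/ztop2.png

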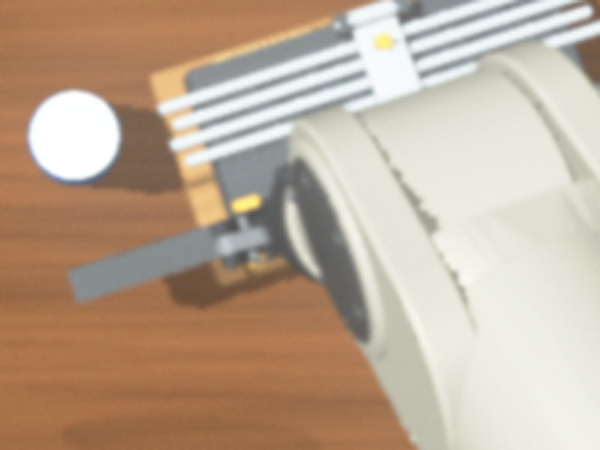

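View pics/zside2.png

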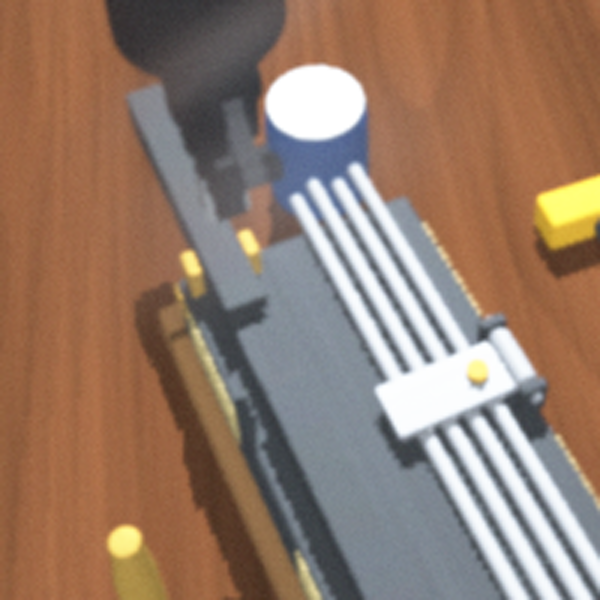

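The fingertip shows at the projected TCP, over the rail near the brass cheeks. I'll descend until it touches.

step_arm(increments=[[0, 0, 1.5, 0, 0, 0, 1], [0, 0, 1.5, 0, 0, 0, 1], [0, 0, 1, 0, 0, 0, 1], [0, 0, 0.5, 0, 0, 0, 1], [0, 0, 0.2, 0, 0, 0, 1], [0, 0, 0, 0, 0, 0, 1], [0, 0, 0, 0, 0, 0, 1]])

```text
t: 7.0
eef_pos: [0.5206, -0.0135, 0.1098]
tool_rot: [-0.0, 0.796, -0.605, 0.0]
contact_force: [0.4, 0.7, 0.5]
gripper_width: 0.0
```

step_arm(increments=[[0, 0, 0.1, 0, 0, 0, 1], [0, 0, 0.1, 0, 0, 0, 1], [0, 0, 0, 0, 0, 0, 1]])

```text
t: 7.3
eef_pos: [0.5202, -0.0135, 0.1073]
tool_rot: [0.0, 0.796, -0.605, 0.0]
contact_force: [-0.5, -0.5, -0.2]
gripper_width: -0.002
```

step_arm(increments=[[0, 0, 0.1, 0, 0, 0, 1], [0, 0, 0.1, 0, 0, 0, 1], [0, 0, 0, 0, 0, 0, 1], [0, 0, 0, 0, 0, 0, 1]])

```text
t: 7.7
eef_pos: [0.5202, -0.0135, 0.1053]
tool_rot: [0.0, 0.796, -0.605, -0.0]
contact_force: [-0.8, -0.1, 0.2]
gripper_width: 0.004
```

step_arm(increments=[[0, 0, 0.05, 0, 0, 0, 1], [0, 0, 0.05, 0, 0, 0, 1], [0, 0, 0, 0, 0, 0, 1]])

```text
t: 8.0
eef_pos: [0.5201, -0.0136, 0.1042]
tool_rot: [0.0, 0.796, -0.605, -0.0]
contact_force: [-0.2, -0.1, 0.4]
gripper_width: -0.001
```

step_arm(increments=[[0, 0, 0.05, 0, 0, 0, 1], [0, 0, 0, 0, 0, 0, 1]])

```text
t: 8.2
eef_pos: [0.5202, -0.0135, 0.1041]
tool_rot: [0.0, 0.796, -0.605, 0.0]
contact_force: [-0.9, -0.1, 3.7]
gripper_width: 0.0
```

step_arm(increments=[[0, 0, 0.05, 0, 0, 0, 1], [0, 0, 0, 0, 0, 0, 1]])

```text
t: 8.4
eef_pos: [0.5202, -0.0135, 0.1041]
tool_rot: [0.0, 0.796, -0.605, 0.0]
contact_force: [-3.6, -0.1, 8.9]
gripper_width: 0.001
```

It's touching, at 8.9 N and z = 0.104. Now I'll slide along the rail, which is +x in the tool frame.

step_arm(increments=[[0.2, 0, 0, 0, 0, 0, 1], [0.2, 0, 0, 0, 0, 0, 1], [0.2, 0, 0, 0, 0, 0, 1], [0.2, 0, 0, 0, 0, 0, 1], [0.2, 0, 0, 0, 0, 0, 1]])

```text
t: 8.9
eef_pos: [0.5236, -0.0212, 0.1041]
tool_rot: [-0.001, 0.797, -0.604, 0.0]
contact_force: [-1.3, 4.1, 6.5]
gripper_width: 0.002
```

step_arm(increments=[[0.2, 0, 0, 0, 0, 0, 1], [0.2, 0, 0, 0, 0, 0, 1], [0.2, 0, 0, 0, 0, 0, 1], [0.2, 0, 0, 0, 0, 0, 1], [0.2, 0, 0, 0, 0, 0, 1]])

```text
t: 9.4
eef_pos: [0.5264, -0.0309, 0.1041]
tool_rot: [-0.001, 0.797, -0.604, 0.0]
contact_force: [-0.8, 4.6, 5.5]
gripper_width: -0.0
```

step_arm(increments=[[0.2, 0, 0, 0, 0, 0, 1], [0.2, 0, 0, 0, 0, 0, 1], [0.2, 0, 0, 0, 0, 0, 1], [0.2, 0, 0, 0, 0, 0, 1], [0.2, 0, 0, 0, 0, 0, 1]])

```text
t: 9.9
eef_pos: [0.5289, -0.041, 0.1039]
tool_rot: [-0.001, 0.797, -0.604, 0.0]
contact_force: [1.2, 0.6, -0.7]
gripper_width: 0.0
```

Contact is lost 28 mm along, which agrees with the near edge of the notch in the picture. I'll go on to the middle, then lower.

step_arm(increments=[[0.2, 0, 0, 0, 0, 0, 1], [0.2, 0, 0, 0, 0, 0, 1], [0.2, 0, 0, 0, 0, 0, 1], [0.2, 0, 0, 0, 0, 0, 1], [0.2, 0, 0, 0, 0, 0, 1]])

```text
t: 10.4
eef_pos: [0.5309, -0.0524, 0.1032]
tool_rot: [0.0, 0.796, -0.605, -0.0]
contact_force: [-0.7, -0.5, -0.5]
gripper_width: 0.001
```

step_arm(increments=[[0.2, 0, 0, 0, 0, 0, 1], [0.2, 0, 0, 0, 0, 0, 1], [0.2, 0, 0, 0, 0, 0, 1], [0.2, 0, 0, 0, 0, 0, 1], [0.1, 0, 0, 0, 0, 0, 1], [0, 0, 0, 0, 0, 0, 1]])

```text
t: 11.0
eef_pos: [0.5334, -0.0609, 0.1033]
tool_rot: [0.0, 0.796, -0.605, 0.0]
contact_force: [-0.6, 0.1, 1.2]
gripper_width: -0.003
```

step_arm(increments=[[0, 0, 0.2, 0, 0, 0, 1], [0, 0, 0.2, 0, 0, 0, 1], [0, 0, 0, 0, 0, 0, 1]])

```text
t: 11.3
eef_pos: [0.5331, -0.0606, 0.0989]
tool_rot: [0.0, 0.796, -0.605, -0.0]
contact_force: [-0.2, -0.5, -0.8]
gripper_width: 0.0
```

step_arm(increments=[[0, 0, 0.2, 0, 0, 0, 1], [0, 0, 0.2, 0, 0, 0, 1], [0, 0, 0.1, 0, 0, 0, 1], [0, 0, 0, 0, 0, 0, 1]])

```text
t: 11.7
eef_pos: [0.5333, -0.0607, 0.0942]
tool_rot: [0.0, 0.796, -0.605, -0.0]
contact_force: [0.0, -0.1, 0.2]
gripper_width: -0.001
```

step_arm(increments=[[0, 0, 0.1, 0, 0, 0, 1], [0, 0, 0.1, 0, 0, 0, 1], [0, 0, 0.1, 0, 0, 0, 1], [0, 0, 0, 0, 0, 0, 1]])

```text
t: 12.1
eef_pos: [0.5334, -0.0607, 0.0917]
tool_rot: [0.0, 0.796, -0.605, 0.0]
contact_force: [-2.2, 0.7, 5.0]
gripper_width: 0.0
```

The catch is giving at about 5 to 8 N. I'll keep pressing until it stops.

step_arm(increments=[[0, 0, 0.1, 0, 0, 0, 1], [0, 0, 0.1, 0, 0, 0, 1], [0, 0, 0.1, 0, 0, 0, 1], [0, 0, 0.1, 0, 0, 0, 1], [0, 0, 0, 0, 0, 0, 1]])

```text
t: 12.6
eef_pos: [0.5334, -0.0607, 0.0877]
tool_rot: [0.0, 0.796, -0.605, 0.0]
contact_force: [-2.5, -0.9, 5.7]
gripper_width: -0.001
```

step_arm(increments=[[0, 0, 0.1, 0, 0, 0, 1], [0, 0, 0.1, 0, 0, 0, 1], [0, 0, 0, 0, 0, 0, 1]])

```text
t: 12.9
eef_pos: [0.5334, -0.0607, 0.086]
tool_rot: [0.0, 0.796, -0.605, 0.0]
contact_force: [-2.5, 0.4, 8.1]
gripper_width: 0.001
```

step_arm(increments=[[0, 0, 0.1, 0, 0, 0, 1], [0, 0, 0, 0, 0, 0, 1], [0, 0, 0, 0, 0, 0, 1]])

```text
t: 13.2
eef_pos: [0.5335, -0.0607, 0.0858]
tool_rot: [0.0, 0.796, -0.605, 0.0]
contact_force: [-5.9, 0.2, 15.9]
gripper_width: 0.0
```

step_arm(increments=[[0, 0, 0.05, 0, 0, 0, 1], [0, 0, 0, 0, 0, 0, 1], [0, 0, 0, 0, 0, 0, 1]])

```text
t: 13.5
eef_pos: [0.5335, -0.0607, 0.0858]
tool_rot: [0.0, 0.796, -0.605, 0.001]
contact_force: [-8.2, 0.4, 20.0]
gripper_width: 0.002
```

It's hard against the stop, 18 mm below the rail top. I'll go straight up, then back clear.

step_arm(increments=[[0, 0, -0.2, 0, 0, 0, 1], [0, 0, -0.5, 0, 0, 0, 1], [0, 0, -1, 0, 0, 0, 1], [0, 0, -2, 0, 0, 0, 1], [0, 0, -2.5, 0, 0, 0, 1], [0, 0, -2.5, 0, 0, 0, 1], [0, 0, -2.5, 0, 0, 0, 1], [0, 0, -2.5, 0, 0, 0, 1], [2, 2, 0, 0, 0, 0, 1], [2.5, 2, 0, 0, 0, 0, 1], [2.5, 2, 0, 0, 0, 0, 1], [2.5, 2, 0, 0, 0, 0, 1], [2.5, 2, 0, 0, 0, 0, 1], [2.5, 1, 0, 0, 0, 0, 1], [2.5, 0.5, 0, 0, 0, 0, 1], [2.5, 0, 0, 0, 0, 0, 1], [2.5, 0, 0, 0, 0, 0, 1], [2, 0, 0, 0, 0, 0, 1], [0, 0, 0, 0, 0, 0, 1], [0, 0, 0, 0, 0, 0, 1]])

```text
t: 15.5
eef_pos: [0.4869, -0.3224, 0.2209]
tool_rot: [-0.0, 0.796, -0.605, -0.0]
contact_force: [-0.5, 1.0, 0.7]
gripper_width: 0.004
```

```bash
python3 -c "
from st import *
st()
P={}
for n in ('top','side'):
    p=P[n]=bot.read_camera(n); save(p,n+'3.png')
    im=p['pixels'][:,:,::-1]; im=im[150:300,260:470] if n=='top' else im[190:420,170:400]
    cv2.imwrite('pics/z%s3.png'%n,cv2.resize(im,None,fx=2.6,fy=2.6,interpolation=cv2.INTER_CUBIC))
for q in ['drift','tin','hammer']:
    a=bot.pinpoint(P['top'],q);b=bot.pinpoint(P['side'],q)
    if a and b: print(q,*tri(P['top'],a[0]['point'],P['side'],b[0]['point']))
"
```

```text
15.5 [ 0.4869 -0.3224  0.2209] F [-0.5318  0.9878  0.706 ] w 0.004206293252197027 M [[0.268, -0.963, -0.0], [-0.963, -0.268, 0.001], [-0.001, -0.0, -1.0]]
tin [ 0.5816  0.1227 -0.0111] 0.0012808962837175127
hammer [ 0.7769 -0.0502 -0.004 ] 0.004037835713722241
```

View pics/ztop3.png

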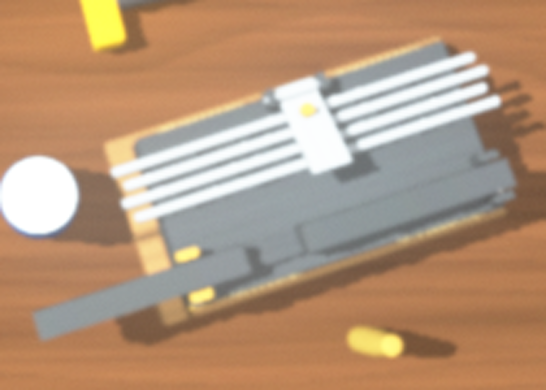

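View pics/zside3.png

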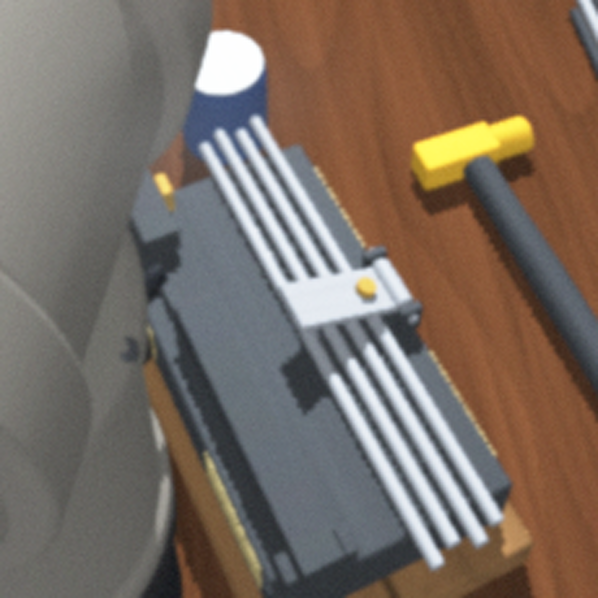

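The strap has clearly lifted, because its tip's shadow now stands away from it. The drift at (404,282), the tin and the hammer haven't moved, and the arm is clear of everything.

```bash
python3 -c "
from h import *
print(bot.hand_in())"
```

```text
the job is handed in; nothing more can be done
None
```

The catch is pressed fully in, the strap has lifted and stayed up, and the job is handed in after about 16 s.

- **Feeling for the notch:** I set the shut fingertip on the rail at rail_start (about 9 N, z = 0.104) and slid it along. Contact was lost about 28 mm along, which agreed with the notch edge seen in the top view.
- **Pressing the catch:** I lowered at about 49 mm, near the notch's middle. The catch met the finger about 10 mm down and moved at roughly 5–8 N. It stopped hard at z = 0.0858, 18 mm below the rail top, where I pressed to 20 N. I then lifted straight up and moved clear.

**Last checks:**
- Both pictures, taken after the hand had left, show the strap raised. I did not measure its angle.
- The tin and hammer came out where they were before, within the networks' scatter: about 5 mm for the hammer, and about 16 mm in the tin's height only.
- The drift could not be located by the network in the last pair of pictures, probably because the arm hid it from the side camera. In the top view it still stands at the same pixels.
- The wrist force read about 1 N, which is noise.

My first move ended about 32 cm short of rail_start, in free air, because of a sign slip in my sum. I corrected it before touching anything.

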